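# Count to the third gap of the soap curing rack and push the waiting bar in

### The job

A bar of soap is waiting on the loading ledge of the curing rack. Starting at the end where the batch board stands, count the gaps by running a fingertip along the notched front rail, touching the tops of its first three teeth one after the other (each gap comes right after its tooth) before the bar is moved. Then push the bar with the fingers, standing and never lifted, along the ledge and into the third gap until it is fully home against the back rail; leave everything else where it is.

Things in the scene. Friction and masses are not known exactly. Their poses are not given: they have to be found in the camera images.
- rack: Plywood soap curing rack fixed to the bench, 230 mm deep (x), 344 mm wide (y). Origin on the bench; +x points away from the robot into the gaps, +y to its left end. Base 12 mm thick, x = -130 to +100 mm. Front rail: 9 teeth, 8 mm thick, at y = 0, +-42, +-84, +-126, +-168 mm, their rounded noses at x = +17 mm; between them 8 gaps, each 34 mm wide.
- ledge (a point): Middle of the loading ledge, on its top face (12 mm above the bench), at the rack's x = -50 mm, y = 0. The ledge is the bare front part of the base, x = -130 to +17 mm in the rack's frame, over its whole width.
- back_rail (a point): Middle of the lower edge of the back rail's face (rack x = +85 mm, y = 0, 12 mm above the bench), which stops the bars; the rail is 34 mm high. A bar fully home has its centre at rack x = +45 mm and sticks out 12 mm in front of the teeth. Thin dividers, 48 mm above the bench, run from the teeth to this rail.
- batch_board: Plywood board 60 mm wide (y) and 7 mm thick with a blank white card clipped to its front, leaning back 20 degrees from the robot on a wooden foot 50 x 56 mm, 85 mm high overall; fixed on the bench against one end of the rack, at the rack's x = +60 mm and y = +206 or -206 mm. The gaps are counted from this end. Origin at the centre of its foot, on the bench.
- end_block: Plain wooden block 50 x 56 mm, only 28 mm high, fixed at the other end of the rack. Origin at the centre of its underside.
- bar: The waiting soap bar: 80 mm long (own x), 28 mm thick (own y), 46 mm high, about 110 g, loose, standing on its long narrow side on the loading ledge in front of the middle of the rack, with some 15 to 30 mm of clear ledge before the ends of the bars in the rack behind it. Reddish brown like the other bars, with a sliver of cinnamon in its top. Origin at the centre of its underside (12 mm above the bench). It slides at a light push; push low, a high push tips it.
- left1: Tooth 1 of the notched front rail from the rack's left (+y) end; fixed. Origin on the base's top face (12 mm above the bench) at the rack's x = 0; the tooth's top is the flat patch at own x = +17 to +35 mm, y = -4 to +4 mm, 44 mm above this origin (56 mm above the bench). It is the end tooth. Gap 1 from this end comes right after it.
- left2: Tooth 2 of the notched front rail from the rack's left (+y) end; fixed. Origin on the base's top face (12 mm above the bench) at the rack's x = 0; the tooth's top is the flat patch at own x = +17 to +35 mm, y = -4 to +4 mm, 44 mm above this origin (56 mm above the bench). Gap 2 from this end comes right after it.
- left3: Tooth 3 of the notched front rail from the rack's left (+y) end; fixed. Origin on the base's top face (12 mm above the bench) at the rack's x = 0; the tooth's top is the flat patch at own x = +17 to +35 mm, y = -4 to +4 mm, 44 mm above this origin (56 mm above the bench). Gap 3 from this end comes right after it.
- right1: Tooth 1 of the notched front rail from the rack's right (-y) end; fixed. Origin on the base's top face (12 mm above the bench) at the rack's x = 0; the tooth's top is the flat patch at own x = +17 to +35 mm, y = -4 to +4 mm, 44 mm above this origin (56 mm above the bench). It is the end tooth. Gap 1 from this end comes right after it.
- right2: Tooth 2 of the notched front rail from the rack's right (-y) end; fixed. Origin on the base's top face (12 mm above the bench) at the rack's x = 0; the tooth's top is the flat patch at own x = +17 to +35 mm, y = -4 to +4 mm, 44 mm above this origin (56 mm above the bench). Gap 2 from this end comes right after it.
- right3: Tooth 3 of the notched front rail from the rack's right (-y) end; fixed. Origin on the base's top face (12 mm above the bench) at the rack's x = 0; the tooth's top is the flat patch at own x = +17 to +35 mm, y = -4 to +4 mm, 44 mm above this origin (56 mm above the bench). Gap 3 from this end comes right after it.
- cured_a: Soap bar like the waiting one, already home in the gap left of the rack's middle tooth (rack y = +21 mm). Loose; leave alone. Origin at the centre of its underside.
- cured_b: Soap bar already home in the gap right of the middle tooth (rack y = -21 mm). Loose; leave alone. Origin at the centre of its underside.
- tin: Small round aluminium tin, 40 mm across, 24 mm high, on one end of the loading ledge (the stamp stands on the other). Leave alone. Origin at the centre of its underside.
- stamp: Wooden soap stamp: block 34 x 34 x 14 mm with a turned knob, 44 mm high overall, on the other end of the loading ledge. Leave alone. Origin at the centre of its underside.
- oil_bottle: Amber bottle, 48 mm across, 120 mm high, on the bench left of the rack. Leave alone. Origin at the centre of its underside.
- salt_jar: Clear jar with a metal cap, 72 mm across, 85 mm high, on the bench right of the rack. Leave alone. Origin at the centre of its underside.
- cinnamon: Bundle of five cinnamon sticks, 100 mm long, 26 mm high, on the bench right of the rack. Leave alone. Origin at its underside.
- spatula: Spatula 240 mm long, lying on the bench left of the rack. Leave alone.
There are look-alikes about, which are no part of the job. What is shaped like the bar but turquoise is not meant. Leave any purple look-alike of the batch_board alone.

How it is judged:
On the way, in this order (a step that is already met when the one before it is completed fails the run):
1. a finger touches tooth 1 from the batch board's end, the bar still untouched (((y of batch_board in the frame of rack above 0 m and contact force between the fingers and left1 above 0.3 N and distance of bar from where it was at the start of the episode below 0.01 m) or (y of batch_board in the frame of rack below 0 m and contact force between the fingers and right1 above 0.3 N and distance of bar from where it was at the start of the episode below 0.01 m))), for 0.04 s.
2. a finger touches tooth 2 from the batch board's end, the bar still untouched (((y of batch_board in the frame of rack above 0 m and contact force between the fingers and left2 above 0.3 N and distance of bar from where it was at the start of the episode below 0.01 m) or (y of batch_board in the frame of rack below 0 m and contact force between the fingers and right2 above 0.3 N and distance of bar from where it was at the start of the episode below 0.01 m))), for 0.04 s.
3. a finger touches tooth 3 from the batch board's end, the bar still untouched (((y of batch_board in the frame of rack above 0 m and contact force between the fingers and left3 above 0.3 N and distance of bar from where it was at the start of the episode below 0.01 m) or (y of batch_board in the frame of rack below 0 m and contact force between the fingers and right3 above 0.3 N and distance of bar from where it was at the start of the episode below 0.01 m))), for 0.04 s.
At the end, for the whole second after the job is handed in: The bar stands upright (within 7 degrees) on the rack's base in the third gap from the batch board's end, in line with it, within 7 mm of home against the back rail, at rest (((y of batch_board in the frame of rack above 0 m and y of bar in the frame of rack between 0.056 and 0.07 m) or (y of batch_board in the frame of rack below 0 m and y of bar in the frame of rack between -0.07 and -0.056 m)) and x of bar in the frame of rack above 0.038 m and z of bar in the frame of rack between 0.008 and 0.016 m and angle between bar's own z axis and vertical below 0.12 rad and angle between the x axis of bar and the x axis of rack, either way round below 0.15 rad and linear speed of bar below 0.01 m/s); the robot touches nothing.
It fails at once if the bar is lifted off the rack by more than 10 mm (z of bar in the frame of rack above 0.022 m).
It fails at once if the bar is toppled (angle between bar's own z axis and vertical above 0.5 rad).
It fails at once if the bar leaves the rack (z of bar in the frame of rack below 0.002 m).
It fails at once if another thing is disturbed (a racked bar by 10 mm, tin or stamp by 15 mm, others by 20 mm) (distance of any of cured_a, cured_b from where it was at the start of the episode above 0.01 m or distance of any of tin, stamp from where it was at the start of the episode above 0.015 m or distance of any of oil_bottle, salt_jar, cinnamon, spatula from where it was at the start of the episode above 0.02 m).
It also fails if it takes over 54 s, if anything falls off the work surface, if the arm or the gripper's body presses on something with over 40 N, if the wrist force passes 120 N, or if a joint passes its speed limit or range.

### The arm

A 6-joint arm with a two-finger parallel gripper is mounted at the origin on the work surface. World frame = base frame: x ahead of the robot, y to its left, z up, the work surface at z = 0. Lengths are in m, angles in rad, forces in N, time in s.
With the tool pointing down it reaches from about 0.35 to 0.975 m from the base axis. Payload 4.9 kg.
Tool frame: the origin (TCP) lies on the front face of the gripper's body, between the roots of the fingers; the fingertips stand 73 mm ahead of it and the grasp point (between the pads) lies 54 mm ahead of it (tip_extent is the distance from the TCP to the fingertips, in m); y points along the fingers, x is the direction in which the jaws open and shut, and the axes are right-handed (so a half turn about y gives the same grasp; the last joint's range is limited). The gripper opens to 85 mm and grips with 20 to 120 N. Pads are 22 mm wide; open, the fingers measure 114 mm over their backs; the gripper's body (76 mm by 85 mm) begins 54 mm behind the grasp point. The pads swing forward as they close: fully open they stand 13 mm farther back than shut.
Start: joints at [-0.119, 0.053, 1.613, -0, 1.476, -0.119], TCP at [0.625, 0, 0.304] pointing down, gripper open.
Joint ranges: [-3.01, 3.01], [-1.01, 2.22], [0.06, 2.58], [-1.02, 4.17], [0.09, 2.62], [-3.14, 3.14]. Speed limits (rad/s): [2.57, 2.57, 3.14, 3.14, 3.14, 3.14].

### API

Orientations are given as a unit quaternion [w, x, y, z].
In Python, from plant import state, grab_frame, camera_info, job_done, tip_extent gives the robot as it stands.
- The arm moves only by the tool carry_out, never from a script. Its argument "rows" is a list that holds one entry, the list of rows, each a list of 7 numbers: the turn, a rotation vector about the world's x, y, z as a fraction of full scale, then the shift along the world's x, y, z as a fraction of full scale, then the finger opening in mm, from 0 to 85.4. A call has 1 to 5 rows; each row shifts and turns the commanded pose from where the row before left it; what a row does not reach is not made up. Full scale, the value 1, is 40 mm for a shift and 4 degrees for a turn. A row lasts 1/10 s, in which the tool goes at most 50 mm and 8.59 degrees, less where a joint would pass 70% of its speed; a pose out of reach is approached as far as the arm can. A call with a number of a shift or a turn outside -1 to 1 is refused whole. A call with a gripper value outside its range is refused whole. The fingers move at their own pace and stop on an object; the grip force is fixed at half the most. Time passes only in rows, so rows that do not move let the fingers close. It gives the time, the measured TCP pose, the force and the opening at its end, in the units of the state.
- state(): the state, without advancing time (a new reading comes with each control period).
- grab_frame(name): name is "scene" or "side" or "wrist"; returns the picture (400x640x3 uint8, blue, green, red); there is no depth.
- camera_info(name): a dict with "intrinsics" (3x3 intrinsics, pixels), "k1" (the pictures are not rectified: a ray, as slopes to the right and down, at radius r is drawn at 1 + k1 r^2 times it, then the intrinsics apply), "xyz" and "rotation" of the camera in the world; the wrist camera has in their place "tool_from_camera" (4x4, takes a point from camera to tool coordinates, whose origin is the TCP and whose axes are the tool frame's). Camera axes: x right, y down, z forward; pixel columns grow to the right and rows downward; lengths in m; the calibration is good to about 2 mm. A picture is of the moment at which its call begins: read the wrist's pose just before it. camera_info takes no time and is no camera call.
- job_done(): hands the job in, once; it reports no verdict.
The state is a dict: "time": time; "joint_pos": joint angles; "joint_vel": joint speeds; "joint_efforts": joint torques, N m; "tool_pos": TCP position; "tool_rot": TCP orientation; "contact_force": force on the tool from outside, world axes, zero at the start; "ft_torque": the same for the moment, N m; "gripper_width": opening from 0.0 (shut) to 1.0 (fully open).
Only numpy, scipy, OpenCV 4.12 (cv2) and the standard library are available. Lean on these libraries where they do the work, as an engineer would, in place of code of your own. Each camera call takes 0.05 s, during which the arm holds its last target.

## Working session

There is one attempt and no reset: what is moved stays moved. The work goes in short steps, Python scripts to look and compute and a tool call to move; the robot and the scene stay as the last step left them, time stands still between calls to the robot, and variables do not carry over. Pictures are saved under pics/ and viewed, and the job is handed in when it is done.

Besides the shell and the picture viewer there is one more tool, called as name(argument=value, ...), one argument or row to a line, values as JSON. carry_out: Moves the arm, as the interface text tells. Shift numbers are shares of 40 mm and turn numbers shares of 4 degrees, none past 1 either way. Its arguments: {"type":"object","properties":{"rows":{"type":"array"}},"required":["rows"]}

```bash
mkdir -p pics; ls; python3 - <<'E'
from plant import *
import cv2
print(state()); print(tip_extent)
for n in ["scene","side","wrist"]:
    print(n,camera_info(n)); cv2.imwrite(f"pics/{n}0.png",grab_frame(n))
E
```

```text
pics
{'time': 0.0, 'joint_pos': array([-1.19012806e-01,  5.33148515e-02,  1.61427434e+00, -5.13278536e-05,
        1.47597300e+00, -1.18991740e-01]), 'joint_vel': array([-1.57765004e-03,  1.40767310e-03,  1.03560408e-03, -2.27747232e-04,
       -1.05079368e-03, -4.95171380e-05]), 'joint_efforts': array([ 2.70554956e-04, -3.93670499e+01, -3.70175600e+01, -1.62778279e-04,
        6.93513779e-03, -6.06393527e-06]), 'tool_pos': array([6.24533964e-01, 3.74924459e-05, 3.02700651e-01]), 'tool_rot': array([ 7.07171172e-01, -7.07041704e-01,  6.99266917e-04,  6.87842489e-04]), 'contact_force': array([ 0.04117368,  0.06160972, -0.80527167]), 'ft_torque': array([ 0.03845626,  0.05526378, -0.05865106]), 'gripper_width': 1.0006949087956025}
0.0726
scene {'intrinsics': array([[480.88769501,   0.        , 322.26636096],
       [  0.        , 480.88769501, 198.13499416],
       [  0.        ,   0.        ,   1.        ]]), 'k1': -0.1254346464174332, 'xyz': array([1.35683262, 0.20290262, 0.86461094]), 'rotation': array([-0.24959524,  0.57037064,  0.7162681 , -0.31518179])}
side {'intrinsics': array([[
[... 169 characters left out ...]
5533, 'xyz': array([ 0.30872448, -1.26616938,  1.04395666]), 'rotation': array([-0.43055178,  0.90021283, -0.05675292,  0.03195522])}
wrist {'intrinsics': array([[275.59685136,   0.        , 320.30186491],
       [  0.        , 275.59685136, 201.51521803],
       [  0.        ,   0.        ,   1.        ]]), 'k1': -0.016552405832722588, 'tool_from_camera': array([[ 9.99999789e-01, -5.64315376e-04, -3.21947171e-04,
        -6.93972173e-04],
       [ 1.51489902e-04, -2.79348282e-01,  9.60189833e-01,
        -6.91512214e-02],
       [-6.31785275e-04, -9.60189679e-01, -2.79348137e-01,
         7.11999986e-02],
       [ 0.00000000e+00,  0.00000000e+00,  0.00000000e+00,
         1.00000000e+00]])}
```

View pics/scene0.png

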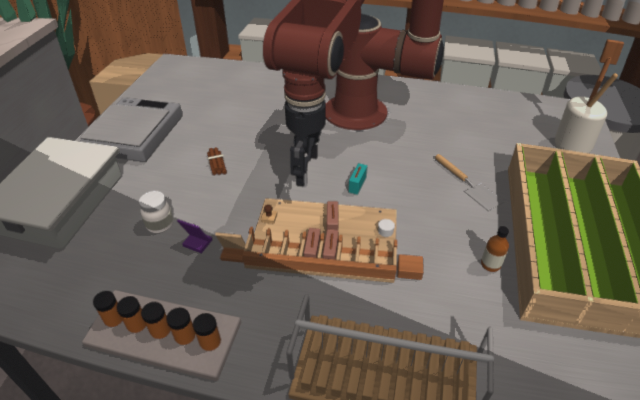

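View pics/side0.png

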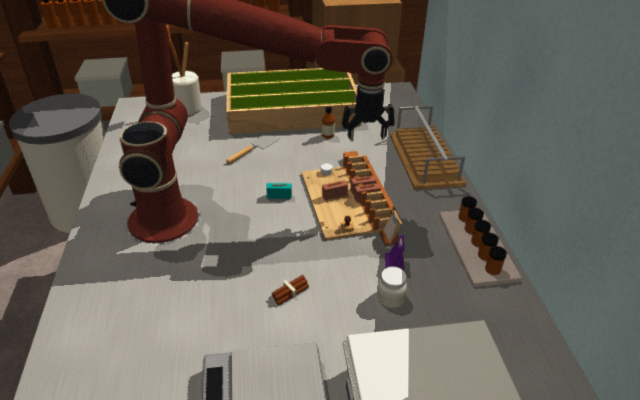

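View pics/wrist0.png

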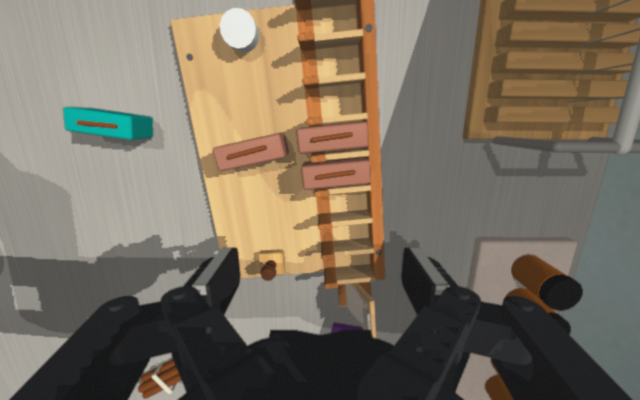

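```bash
cat > h.py <<'E'
import numpy as np, cv2
from scipy.spatial.transform import Rotation as R
from scipy.optimize import least_squares
from plant import *
def q2R(q): return R.from_quat([q[1],q[2],q[3],q[0]]).as_matrix()
def cam(name,st=None):
    c=camera_info(name)
    if name=="wrist":
        T=np.array(c["tool_from_camera"]); Rt=q2R(st["tool_rot"])
        Rc=Rt@T[:3,:3]; p=Rt@T[:3,3]+np.array(st["tool_pos"])
    else: Rc=q2R(c["rotation"]); p=np.array(c["xyz"])
    return dict(K=np.array(c["intrinsics"]),k=c["k1"],R=Rc,p=p)
def proj(C,P):
    P=np.atleast_2d(P); q=(P-C["p"])@C["R"]; s=q[:,:2]/q[:,2:]
    s=s*(1+C["k"]*(s**2).sum(1,keepdims=True))
    return s*C["K"][0,0]+C["K"][:2,2]
def back(C,uv,z):
    uv=np.atleast_2d(np.array(uv,float)); d=(uv-C["K"][:2,2])/C["K"][0,0]; s=d.copy()
    for _ in range(20): s=d/(1+C["k"]*(s**2).sum(1,keepdims=True))
    r=np.c_[s,np.ones(len(s))]@C["R"].T
    return C["p"]+r*((np.reshape(z,-1)-C["p"][2])/r[:,2])[:,None]
def crop(im,x0,y0,x1,y1,f,out): cv2.imwrite(out,cv2.resize(im[y0:y1,x0:x1],None,fx=f,fy=f,interpolation=cv2.INTER_CUBIC))
E
python3 - <<'E'
from h import *
import json
w=cv2.imread("pics/wrist0.png");crop(w,150,0,400,150,3.2,"pics/w0a.png");crop(w,150,130,400,330,3,"pics/w0b.png")
s=cv2.imread("pics/scene0.png");crop(s,175,190,435,290,3,"pics/s0a.png")
s=cv2.imread("pics/side0.png");crop(s,290,140,420,280,4,"pics/d0a.png")
E
```

```text
(no output)
```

View pics/w0a.png

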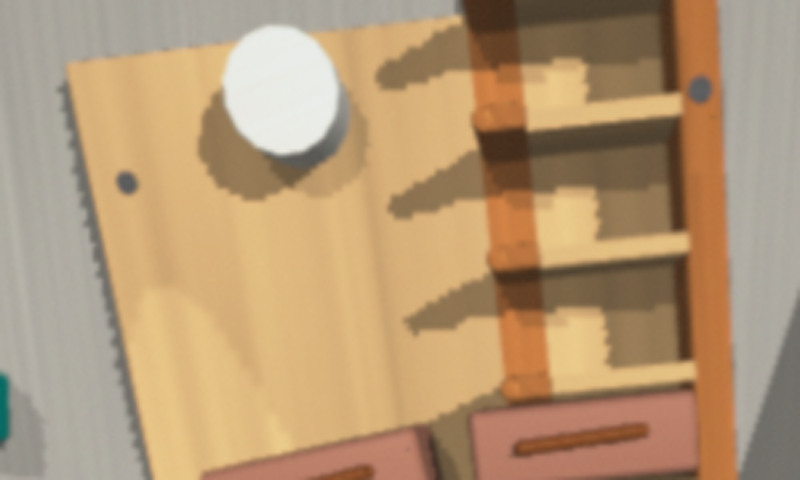

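View pics/w0b.png

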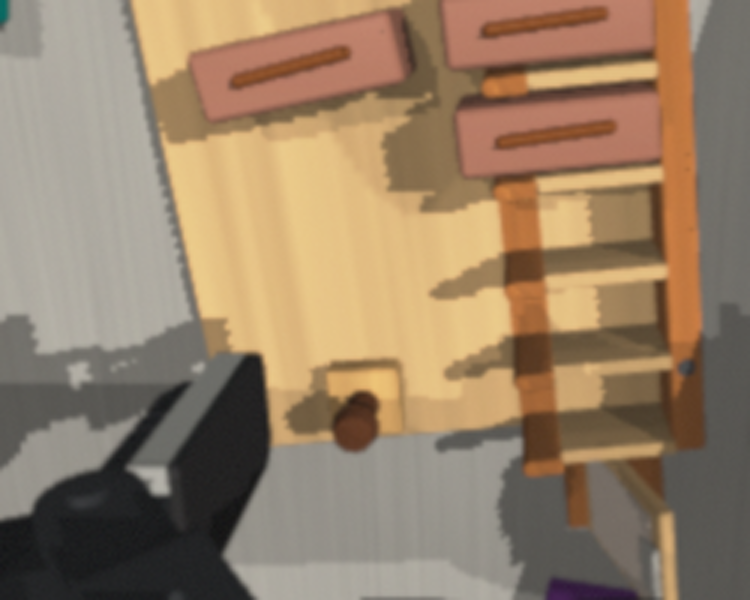

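View pics/s0a.png

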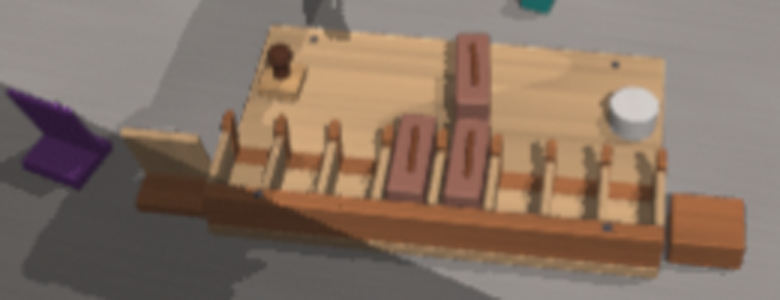

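View pics/d0a.png

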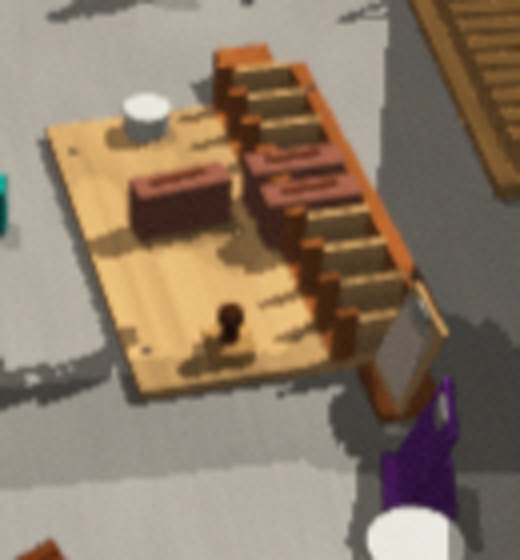

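```bash
cat > fit.py <<'E'
from h import *
st=dict(tool_pos=np.array([6.24533964e-01,3.74924459e-05,3.02700651e-01]),tool_rot=[7.07171172e-01,-7.07041704e-01,6.99266917e-04,6.87842489e-04])
W=cam("wrist",st);S=cam("scene");D=cam("side")
s=lambda u,v:(175+u/3,190+v/3); d=lambda u,v:(290+u/4,140+v/4); wa=lambda u,v:(150+u/3.2,v/3.2); wb=lambda u,v:(150+u/3,130+v/3)
obs=[(S,(-130,-172,12),s(270,27)),(S,(-130,172,12),s(665,60)),(S,(100,172,0),s(657,274)),(S,(100,-172,0),s(210,232))]
for y,u,v in [(-168,228,113),(-126,280,120),(-84,333,125),(84,550,143),(126,605,148),(168,660,152)]: obs.append((S,(18,y,56),s(u,v)))
obs+=[(D,(-130,172,12),d(48,128)),(D,(-130,-172,12),d(140,388)),(W,(-130,172,12),wa(70,65)),
 (W,(17,126,54),wa(475,118)),(W,(17,84,54),wa(490,258)),(W,(17,42,54),wa(505,385)),(W,(17,0,54),wb(485,83))]
def pts(p,P):
    c,n=np.cos(p[2]),np.sin(p[2]);P=np.array(P)/1000
    return np.array([p[0]+c*P[0]-n*P[1],p[1]+n*P[0]+c*P[1],P[2]])
if __name__=="__main__":
    f=lambda p:np.concatenate([(proj(C,pts(p,P))[0]-uv) for C,P,uv in obs])
    r=least_squares(f,[.6,0,0],loss='soft_l1')
    print(r.x,np.degrees(r.x[2]))
    for o,e in zip(obs,f(r.x).reshape(-1,2)): print(o[1],e.round(1))
    p=r.x
    # bar top corners z=58 in wrist
    b=[wa(205,472),wb(190,57),wb(393,10),wb(410,78),wb(207,122)]
    B=back(W,b[1:],.058);c,n=np.cos(p[2]),np.sin(p[2])
    L=lambda X:(np.array(X)[:,:2]-p[:2])@np.array([[c,-n],[n,c]])
    print("bar world",B.round(4),B.mean(0)); print("rack",L(B)*1000, L(B).mean(0)*1000)
    e=B[1]-B[0];print("yaw",np.degrees(np.arctan2(e[1],e[0])),np.linalg.norm(B[1]-B[0]),np.linalg.norm(B[2]-B[1]))
    a=[wb(445,8),wb(458,110),wb(660,90),wb(462,178),wb(663,148),wb(447,68)]
    print(L(back(W,a,.058))*1000)
E
python3 fit.py
```

```text
[0.59766447 0.02833388 0.10580686] 6.062286351133346
(-130, -172, 12) [-0.9 -1.1]
(-130, 172, 12) [-0.9 -1.3]
(100, 172, 0) [0.1 1.8]
(100, -172, 0) [-1.1  1.5]
(18, -168, 56) [ 0. -1.]
(18, -126, 56) [ 0.3 -1.8]
(18, -84, 56) [ 0.3 -1.9]
(18, 84, 56) [ 0.3 -1.6]
(18, 126, 56) [ 0.3 -1.7]
(18, 168, 56) [ 0.4 -1.4]
(-130, 172, 12) [-0.9 -1.3]
(-130, -172, 12) [0.7 0. ]
(-130, 172, 12) [-1.6 -1.1]
(17, 126, 54) [ 0.4 -0.2]
(17, 84, 54) [ 0.7 -0.3]
(17, 42, 54) [0.6 0.6]
(17, 0, 54) [1.1 1. ]
bar world [[0.5026 0.0417 0.058 ]
 [0.5798 0.0587 0.058 ]
 [0.5852 0.0337 0.058 ]
 [0.5065 0.017  0.058 ]] [0.54353106 0.03774743 0.058     ]
rack [[-93.09185656  23.29570471]
 [-14.60925545  32.04830004]
 [-11.84219236   6.61982168]
 [-91.80276134  -1.65215908]] [-52.83651643  15.07791684]
yaw 12.425774464368825 0.07896914968952548 0.02557858772232526
[[  4.5886685   30.70381928]
 [  4.68221739  -7.36001799]
 [ 81.74345828  -7.88955283]
 [  2.93170812 -34.00075665]
 [ 81.625006   -30.37449025]
 [  2.53059068   8.84337878]]
```

```bash
cat > tgt.py <<'E'
from fit import *
p=[0.5972,0.0281,0.1058]
if __name__=="__main__":
    import sys
    s=state(); t=np.array(s["tool_pos"])
    print("t",s["time"],"tcp",t.round(4),"yaw",np.degrees(np.arctan2(q2R(s["tool_rot"])[1,0],q2R(s["tool_rot"])[0,0])).round(2),"F",np.round(s["contact_force"],1),"w",s["gripper_width"])
    c,n=np.cos(p[2]),np.sin(p[2]); print("tcp in rack",((t[:2]-p[:2])@np.array([[c,-n],[n,c]])*1000).round(1))
    for a in sys.argv[1:]:
        x,y,z=map(float,a.split(',')); P=pts(p,(x,y,z)); print(a,P.round(4),"shift/40mm",((P-t)/.04).round(2))
E
python3 tgt.py 26,-168,145 26,-126,145 26,-84,145 -51,15,95
```

```text
t 0.15 tcp [0.6246 0.     0.303 ] yaw 0.0 F [ 0.2  1.1 -0.4] w 1.00014932482134
tcp in rack [ 24.3 -30.8]
26,-168,145 [ 0.6408 -0.1362  0.145 ] shift/40mm [ 0.4  -3.41 -3.95]
26,-126,145 [ 0.6364 -0.0944  0.145 ] shift/40mm [ 0.29 -2.36 -3.95]
26,-84,145 [ 0.6319 -0.0527  0.145 ] shift/40mm [ 0.18 -1.32 -3.95]
-51,15,95 [0.5449 0.0376 0.095 ] shift/40mm [-1.99  0.94 -5.2 ]
```

carry_out(
  rows=[
    [[0,0,0.5,0.1,-0.8,-0.7,0],[0,0,0.5,0.1,-0.8,-0.7,0],[0,0,0.5,0.1,-0.8,-0.6,0],[0,0,0,0.1,-0.7,-0.6,0],[0,0,0,0.05,0,-0.4,0]],
  ],
)

```text
time: 0.65
tool_pos: [0.6421, -0.1269, 0.1812]
tool_rot: [0.706, -0.706, -0.035, 0.037]
contact_force: [-0.7, 0.9, 0.0]
gripper_width: 0.142
```

carry_out(
  rows=[
    [[0,0,0,0,0,0,0],[0,0,0,0,0,-0.3,0],[0,0,0,0,0,0,0]],
  ],
)

```text
time: 0.95
tool_pos: [0.6426, -0.1228, 0.1712]
tool_rot: [0.706, -0.706, -0.037, 0.038]
contact_force: [-0.4, 0.6, -0.1]
gripper_width: -0.002
```

```bash
python3 tgt.py 26,-168,129 26,-126,135 ; python3 - <<'E'
from h import *
for n in ["scene","wrist"]: 
    s=state();print(s["tool_pos"]);cv2.imwrite(f"pics/{n}1.png",grab_frame(n))
w=cv2.imread("pics/scene1.png");crop(w,175,130,435,290,3,"pics/s1a.png")
E
```

```text
t 0.95 tcp [ 0.6426 -0.1228  0.1712] yaw 6.07 F [-0.4  0.6 -0.1] w -0.002417025403323326
tcp in rack [  29.2 -154.9]
26,-168,129 [ 0.6408 -0.1362  0.129 ] shift/40mm [-0.05 -0.33 -1.05]
26,-126,135 [ 0.6364 -0.0944  0.135 ] shift/40mm [-0.16  0.71 -0.9 ]
[ 0.64264199 -0.12283529  0.17115307]
[ 0.64292808 -0.12293352  0.17193247]
```

View pics/s1a.png

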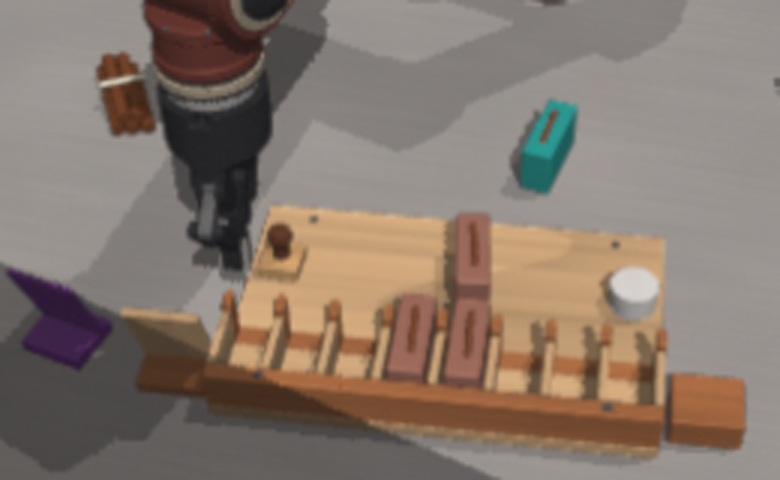

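View pics/wrist1.png

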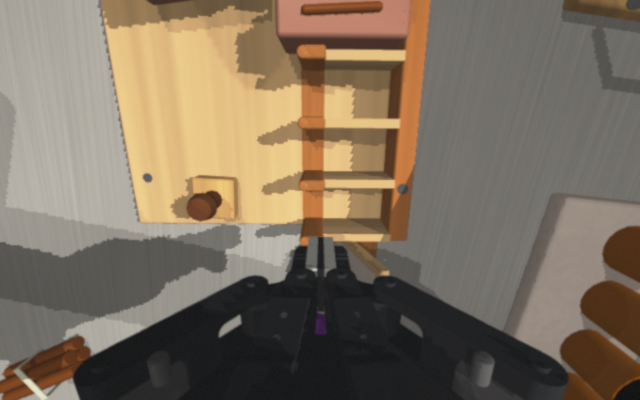

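```bash
python3 - <<'E'
from tgt import *
s=state()
W=cam("wrist",s)
B=back(W,[(299,51),(299,124),(300,184),(300,238)],.055)
c,n=np.cos(p[2]),np.sin(p[2]);L=lambda X:(np.array(X)[:,:2]-p[:2])@np.array([[c,-n],[n,c]])*1000
print(L(B)); print(L(back(W,[(138,223)],.012)))
E
```

```text
[[  16.17682049  -42.46136324]
 [  15.2680446   -85.59468471]
 [  15.09041704 -125.6756845 ]
 [  14.23019809 -166.2120548 ]]
[[-133.92443792 -170.73991839]]
```

carry_out(
  rows=[
    [[0,0,0,-0.05,-0.33,0,0],[0,0,0,0,0,-0.6,0],[0,0,0,0,0,-0.2,0],[0,0,0,0,0,0,0]],
  ],
)

```text
time: 1.45
tool_pos: [0.6399, -0.1372, 0.1383]
tool_rot: [0.707, -0.706, -0.036, 0.038]
contact_force: [-0.0, -0.6, -0.4]
gripper_width: -0.003
```

carry_out(
  rows=[
    [[0,0,0,0,0,-0.1,0],[0,0,0,0,0,-0.05,0],[0,0,0,0,0,-0.05,0],[0,0,0,0,0,-0.02,0]],
  ],
)

```text
time: 1.85
tool_pos: [0.6411, -0.1372, 0.1313]
tool_rot: [-0.706, 0.706, 0.037, -0.037]
contact_force: [-0.6, 0.3, -0.1]
gripper_width: -0.0
```

carry_out(
  rows=[
    [[0,0,0,0,0,-0.04,0],[0,0,0,0,0,-0.03,0],[0,0,0,0,0,0,0]],
  ],
)

```text
time: 2.15
tool_pos: [0.6411, -0.1372, 0.1287]
tool_rot: [-0.706, 0.706, 0.037, -0.037]
contact_force: [-0.8, 1.3, 1.9]
gripper_width: 0.001
```

carry_out(
  rows=[
    [[0,0,0,0,0,-0.02,0],[0,0,0,0,0,0,0]],
  ],
)

```text
time: 2.35
tool_pos: [0.6412, -0.1372, 0.1286]
tool_rot: [-0.706, 0.706, 0.037, -0.037]
contact_force: [-3.4, 0.7, 6.4]
gripper_width: -0.001
```

carry_out(
  rows=[
    [[0,0,0,0,0,0.25,0],[0,0,0,-0.06,0.52,0,0],[0,0,0,-0.05,0.52,0,0],[0,0,0,0,0,-0.12,0],[0,0,0,0,0,-0.05,0]],
  ],
)

```text
time: 2.85
tool_pos: [0.6362, -0.0945, 0.1301]
tool_rot: [0.706, -0.706, -0.037, 0.038]
contact_force: [0.4, 0.8, 0.3]
gripper_width: -0.0
```

carry_out(
  rows=[
    [[0,0,0,0,0,-0.04,0],[0,0,0,0,0,-0.04,0],[0,0,0,0,0,0,0]],
  ],
)

```text
time: 3.15
tool_pos: [0.6365, -0.0956, 0.1286]
tool_rot: [0.707, -0.706, -0.036, 0.037]
contact_force: [-5.1, 2.5, 7.2]
gripper_width: -0.001
```

Tooth 2 touched. Same again for tooth 3.

carry_out(
  rows=[
    [[0,0,0,0,0,0.25,0],[0,0,0,-0.06,0.52,0,0],[0,0,0,-0.05,0.52,0,0],[0,0,0,0,0,-0.12,0],[0,0,0,0,0,-0.05,0]],
  ],
)

```text
time: 3.65
tool_pos: [0.6322, -0.0543, 0.1304]
tool_rot: [-0.706, 0.706, 0.037, -0.037]
contact_force: [-0.6, -0.5, 0.5]
gripper_width: 0.0
```

carry_out(
  rows=[
    [[0,0,0,0,0,-0.04,0],[0,0,0,0,0,-0.04,0],[0,0,0,0,0,0,0]],
  ],
)

```text
time: 3.95
tool_pos: [0.6323, -0.0549, 0.1286]
tool_rot: [-0.706, 0.706, 0.036, -0.037]
contact_force: [-4.5, 1.1, 6.4]
gripper_width: -0.001
```

```bash
python3 tgt.py -53,15,180 -53,70,180 -53,70,95
```

```text
t 3.95 tcp [ 0.6323 -0.0549  0.1286] yaw 5.95 F [-4.5  1.1  6.4] w -0.0005902698576572844
tcp in rack [ 26.2 -86.2]
-53,15,180 [0.5429 0.0374 0.18  ] shift/40mm [-2.24  2.31  1.28]
-53,70,180 [0.5371 0.0921 0.18  ] shift/40mm [-2.38  3.67  1.28]
-53,70,95 [0.5371 0.0921 0.095 ] shift/40mm [-2.38  3.67 -0.84]
```

carry_out(
  rows=[
    [[0,0,0,0,0,0.7,0],[0,0,0,-0.3,0.4,0.7,40],[0,0,0,-0.7,0.8,0,40],[0,0,0,-0.7,0.9,0,40],[0,0,0,-0.7,0.9,0,40]],
  ],
)

```text
time: 4.45
tool_pos: [0.5356, 0.0661, 0.1839]
tool_rot: [-0.706, 0.706, 0.037, -0.036]
contact_force: [0.1, 1.5, 0.3]
gripper_width: 0.467
```

carry_out(
  rows=[
    [[0,0,0,0,0.7,0,40],[0,0,0,0,0,0,40],[0,0,0,0,0,0,40]],
  ],
)

```text
time: 4.75
tool_pos: [0.5365, 0.0937, 0.1837]
tool_rot: [-0.706, 0.706, 0.037, -0.037]
contact_force: [-1.3, -0.8, -0.2]
gripper_width: 0.471
```

```bash
python3 tgt.py -53,70,95; python3 - <<'E'
from h import *
for n in ["wrist"]: 
    cv2.imwrite(f"pics/{n}2.png",grab_frame(n))
E
```

```text
t 4.75 tcp [0.5365 0.0937 0.1837] yaw 6.03 F [-1.3 -0.8 -0.2] w 0.4708685262504775
tcp in rack [-53.4  71.6]
-53,70,95 [0.5371 0.0921 0.095 ] shift/40mm [ 0.01 -0.04 -2.22]
```

View pics/wrist2.png

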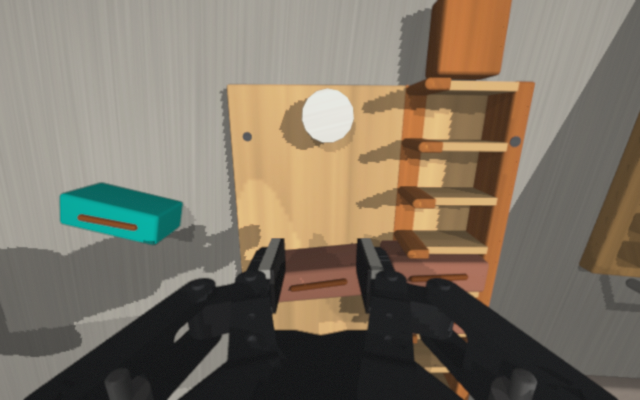

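carry_out(
  rows=[
    [[0,0,0,0,0,-0.8,40],[0,0,0,0,0,-0.8,40],[0,0,0,0,0,-0.45,40],[0,0,0,0,0,-0.15,40],[0,0,0,0,0,0,40]],
  ],
)

```text
time: 5.3
tool_pos: [0.5361, 0.0929, 0.0947]
tool_rot: [-0.706, 0.706, 0.036, -0.037]
contact_force: [0.6, 0.0, 0.1]
gripper_width: 0.468
```

```bash
python3 tgt.py -53,50,94; python3 - <<'E'
from h import *
a=grab_frame("scene");b=grab_frame("side")
crop(a,175,130,435,290,3,"pics/s2a.png");crop(b,280,60,430,250,3.1,"pics/d2a.png")
E
```

```text
t 5.3 tcp [0.5361 0.0929 0.0947] yaw 5.91 F [0.6 0.  0.1] w 0.46800004982526994
tcp in rack [-53.9  70.9]
-53,50,94 [0.5392 0.0722 0.094 ] shift/40mm [ 0.08 -0.52 -0.02]
```

View pics/s2a.png

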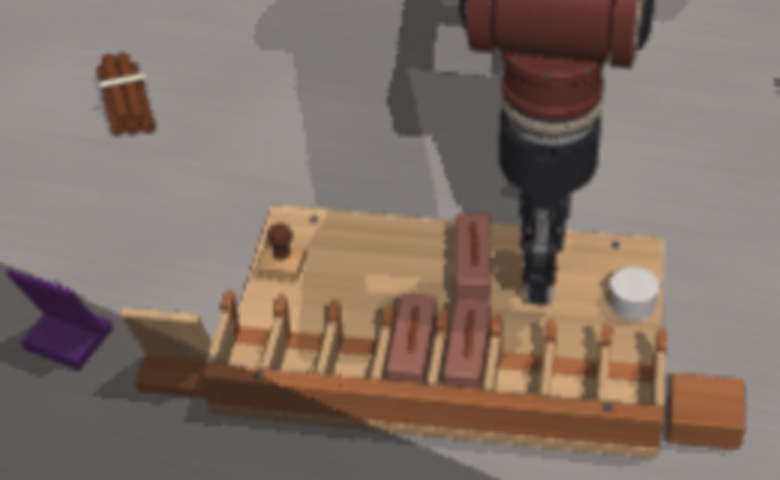

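View pics/d2a.png

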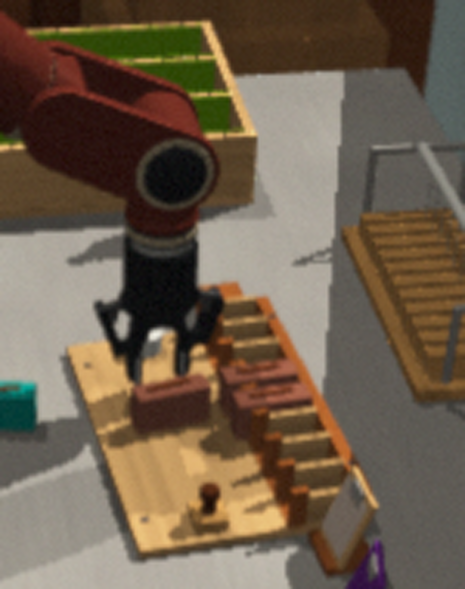

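carry_out(
  rows=[
    [[0,0,0,0.03,-0.3,-0.05,40],[0,0,0,0.02,-0.2,-0.05,40],[0,0,0,0.02,-0.2,0,40],[0,0,0,0.02,-0.2,0,40],[0,0,0,0.02,-0.2,0,40]],
  ],
)

```text
time: 5.9
tool_pos: [0.5408, 0.0494, 0.0919]
tool_rot: [0.706, -0.706, -0.037, 0.037]
contact_force: [-0.0, 1.3, 0.8]
gripper_width: 0.466
```

carry_out(
  rows=[
    [[0,0,0,0.02,-0.2,0,40],[0,0,0,0.02,-0.2,0,40],[0,0,0,0,0,0,40]],
  ],
)

```text
time: 6.2
tool_pos: [0.5423, 0.0329, 0.0915]
tool_rot: [-0.706, 0.706, 0.037, -0.037]
contact_force: [-0.2, 0.2, 0.4]
gripper_width: 0.468
```

```bash
python3 tgt.py -53,-38,91; python3 - <<'E'
from h import *
a=grab_frame("side");b=grab_frame("wrist");cv2.imwrite("pics/w3.png",b)
crop(a,280,60,430,250,3.1,"pics/d3a.png")
E
```

```text
t 6.2 tcp [0.5423 0.0329 0.0915] yaw 5.95 F [-0.2  0.2  0.4] w 0.46786997351071363
tcp in rack [-54.1  10.6]
-53,-38,91 [ 0.5485 -0.0153  0.091 ] shift/40mm [ 0.16 -1.2  -0.01]
```

View pics/d3a.png

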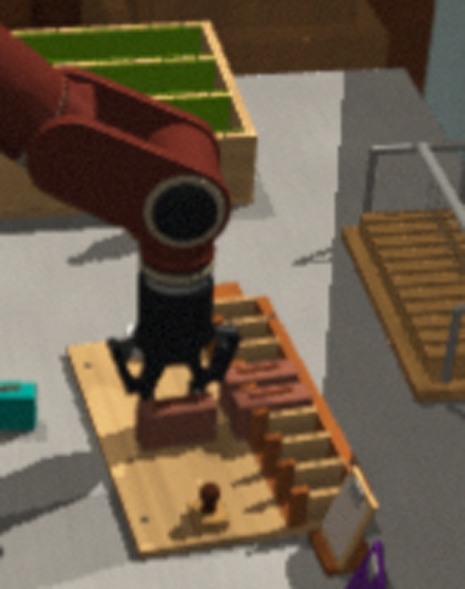

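View pics/w3.png

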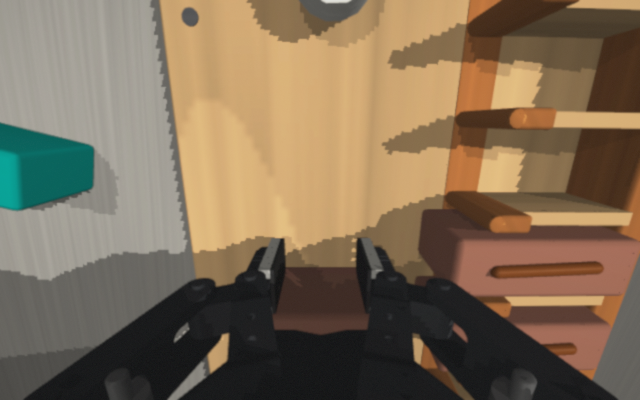

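Bar stands, aligned with the fingers and sliding; continue.

carry_out(
  rows=[
    [[0,0,0,0.03,-0.2,0,40],[0,0,0,0.03,-0.2,0,40],[0,0,0,0.03,-0.2,0,40],[0,0,0,0.03,-0.2,0,40],[0,0,0,0.03,-0.2,0,40]],
  ],
)

```text
time: 6.8
tool_pos: [0.5482, -0.0068, 0.0914]
tool_rot: [-0.706, 0.706, 0.037, -0.037]
contact_force: [-0.3, 0.7, -1.1]
gripper_width: 0.469
```

carry_out(
  rows=[
    [[0,0,0,0.01,-0.1,0,40],[0,0,0,0,0,0,40]],
  ],
)

```text
time: 7.0
tool_pos: [0.5487, -0.0107, 0.0916]
tool_rot: [-0.706, 0.706, 0.037, -0.037]
contact_force: [0.5, 0.1, -0.2]
gripper_width: 0.473
```

```bash
python3 tgt.py -53,-38,91; python3 - <<'E'
from h import *
a=grab_frame("side");b=grab_frame("scene")
crop(a,280,100,430,250,4,"pics/d4a.png");crop(b,215,170,415,290,4,"pics/s4a.png")
E
```

```text
t 7.0 tcp [ 0.5487 -0.0107  0.0916] yaw 5.95 F [ 0.5  0.1 -0.2] w 0.4727817727719044
tcp in rack [-52.3 -33.5]
-53,-38,91 [ 0.5485 -0.0153  0.091 ] shift/40mm [-0.01 -0.11 -0.01]
```

View pics/d4a.png

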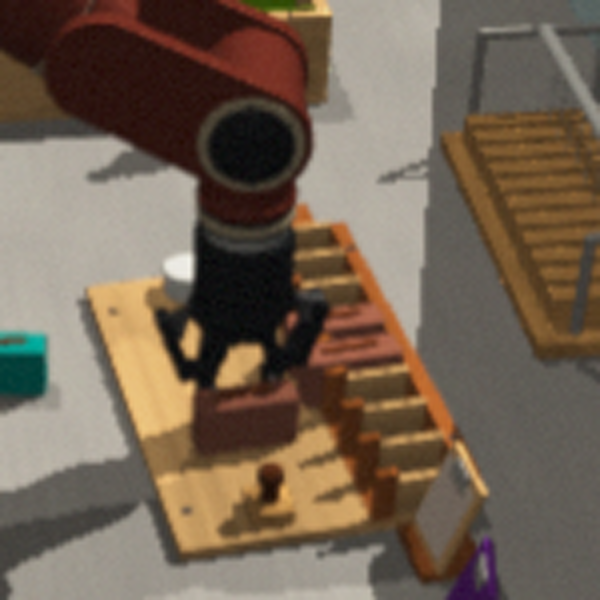

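View pics/s4a.png

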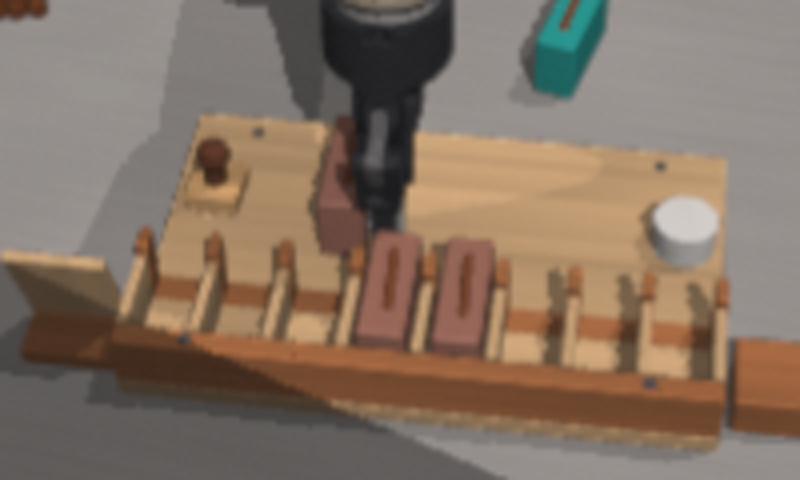

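```bash
python3 - <<'E'
from tgt import *
c,n=np.cos(p[2]),np.sin(p[2]);L=lambda X:(np.array(X)[:,:2]-p[:2])@np.array([[c,-n],[n,c]])*1000
s=lambda u,v:(215+u/4,170+v/4)
print(L(back(S,[s(320,246),s(363,253)],.012)), L(back(S,[s(322,188),s(368,195)],.058)))
d=lambda u,v:(280+u/4,100+v/4)
print("side near bottom",L(back(D,[d(196,453),d(297,440)],.012)),"top",L(back(D,[d(194,402),d(297,388)],.058)))
# cured_b check
print(L(back(S,[s(372,232),s(422,236),s(357,338),s(410,347)],.058)))
E
```

```text
[[-19.52946554 -71.47114071]
 [-16.88415637 -44.58185548]] [[-23.72506997 -69.04567914]
 [-21.16894056 -41.02832839]]
side near bottom [[-93.14809542 -69.06409669]
 [-12.52259242 -71.41315772]] top [[-94.26453957 -63.21101876]
 [-12.88001269 -64.15463448]]
[[  8.60676378 -34.36385242]
 [  8.33610011  -5.13350804]
 [ 89.68753989 -31.09366639]
 [ 92.62395255  -1.2942177 ]]
```

carry_out(
  rows=[
    [[0,0,0,0,-0.06,0,40],[0,0,0,0.01,-0.055,0,40],[0,0,0,0,0,0,40]],
  ],
)

```text
time: 7.4
tool_pos: [0.549, -0.0147, 0.0915]
tool_rot: [-0.706, 0.706, 0.037, -0.037]
contact_force: [-0.4, -0.9, -0.2]
gripper_width: 0.47
```

```bash
python3 tgt.py -53,-38,91
```

```text
t 7.4 tcp [ 0.549  -0.0147  0.0915] yaw 6.01 F [-0.4 -0.9 -0.2] w 0.47030947447788984
tcp in rack [-52.4 -37.4]
-53,-38,91 [ 0.5485 -0.0153  0.091 ] shift/40mm [-0.01 -0.02 -0.01]
```

carry_out(
  rows=[
    [[0,0,0,0,0.3,0,40],[0,0,0,0,0.1,0.2,40],[0,0,-1,0,0,0.9,40],[0,0,-1,0,0,0.9,0],[0,0,-1,0,0,0,0]],
  ],
)

```text
time: 7.9
tool_pos: [0.5524, 0.0017, 0.1786]
tool_rot: [-0.706, 0.706, -0.034, 0.042]
contact_force: [1.4, -0.1, 0.1]
gripper_width: 0.135
```

carry_out(
  rows=[
    [[0,0,-1,0,0,0,0],[0,0,-1,0,0,0,0],[0,0,-1,0,0,0,0],[0,0,-1,0,0,0,0],[0,0,-1,0,0,0,0]],
  ],
)

```text
time: 8.4
tool_pos: [0.5491, 0.002, 0.1722]
tool_rot: [-0.689, 0.689, -0.16, 0.16]
contact_force: [-0.4, 1.1, 0.2]
gripper_width: 0.001
```

carry_out(
  rows=[
    [[0,0,-1,-0.3,-0.2,0,0],[0,0,-1,-0.3,-0.2,0,0],[0,0,-1,-0.3,-0.2,0,0],[0,0,-1,-0.3,-0.2,0,0],[0,0,-1,-0.3,-0.2,0,0]],
  ],
)

```text
time: 8.9
tool_pos: [0.4886, -0.0384, 0.1721]
tool_rot: [0.651, -0.651, 0.277, -0.277]
contact_force: [0.0, 1.3, 0.0]
gripper_width: 0.004
```

carry_out(
  rows=[
    [[0,0,-1,0,0,0,0],[0,0,-1,0,0,0,0],[0,0,-1,0,0,0,0],[0,0,-1,0,0,0,0],[0,0,-1,0,0,0,0]],
  ],
)

```text
time: 9.4
tool_pos: [0.4891, -0.0381, 0.1722]
tool_rot: [0.593, -0.593, 0.385, -0.386]
contact_force: [-0.6, -0.1, -0.0]
gripper_width: 0.002
```

carry_out(
  rows=[
    [[0,0,-1,0,0,0,0],[0,0,-1,0,0,0,0],[0,0,-0.5,0,0,0,0],[0,0,0,0,0,0,0]],
  ],
)

```text
time: 9.8
tool_pos: [0.4891, -0.0381, 0.1721]
tool_rot: [0.557, -0.557, 0.435, -0.435]
contact_force: [-0.4, 0.0, -0.3]
gripper_width: 0.001
```

```bash
python3 tgt.py -122,-63,91; python3 - <<'E'
from h import *
a=grab_frame("side");b=grab_frame("scene");w=grab_frame("wrist");cv2.imwrite("pics/w5.png",w)
crop(a,280,100,430,250,4,"pics/d5a.png");crop(b,215,170,415,290,4,"pics/s5a.png")
E
```

```text
t 9.8 tcp [ 0.4891 -0.0381  0.1721] yaw -75.95 F [-0.4  0.  -0.3] w 0.0006704609675775871
tcp in rack [-114.5  -54.4]
-122,-63,91 [ 0.4825 -0.0474  0.091 ] shift/40mm [-0.16 -0.23 -2.03]
```

View pics/d5a.png

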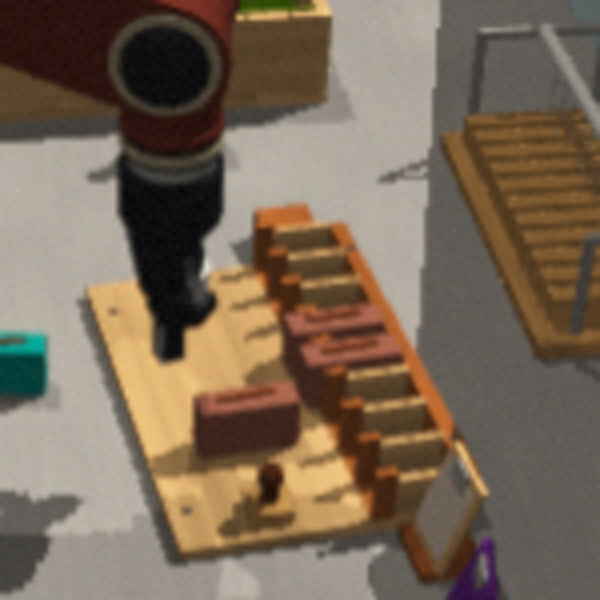

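View pics/s5a.png

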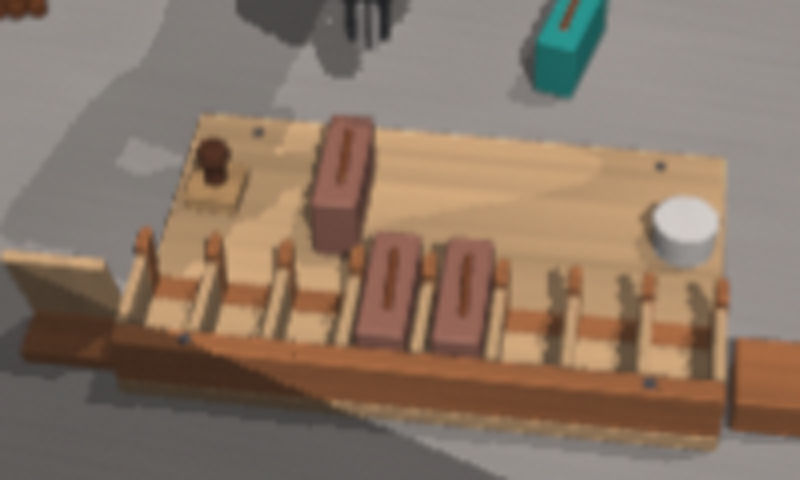

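View pics/w5.png

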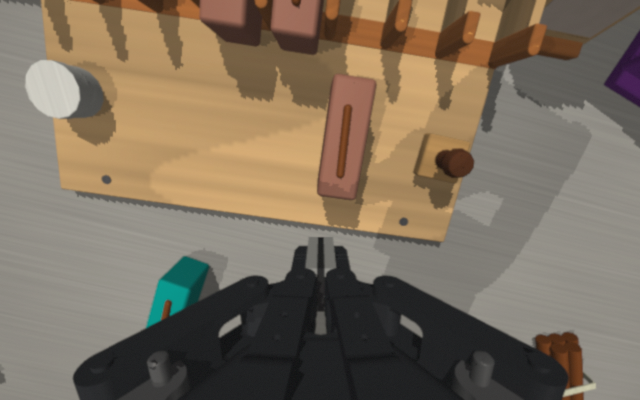

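```bash
python3 - <<'E'
from tgt import *
c,n=np.cos(p[2]),np.sin(p[2]);L=lambda X:(np.array(X)[:,:2]-p[:2])@np.array([[c,-n],[n,c]])*1000
W=cam("wrist",state())
B=L(back(W,[(333,76),(376,80),(356,198),(318,193)],.058));print(B,B.mean(0)); f=B[:2].mean(0)-B[2:].mean(0);print(np.degrees(np.arctan2(f[1],f[0])))
s=lambda u,v:(215+u/4,170+v/4)
print(L(back(S,[s(333,115),s(375,120),s(312,198),s(358,205)],.058)).mean(0))
print(L(back(W,[(397,28),(467,40),(330,18),(262,8)],.056)))
E
```

```text
[[-17.20930213 -48.56433467]
 [-15.75544424 -75.08438513]
 [-91.66687216 -75.97078285]
 [-91.78089865 -49.55187846]] [-54.1031293  -62.29284528]
0.713458482642189
[-50.29303134 -59.4976264 ]
[[  14.58936162  -82.29999284]
 [  14.44641479 -125.47484541]
 [  14.16141114  -42.09039468]
 [  13.85626292   -1.93776845]]
```

carry_out(
  rows=[
    [[0,0,-1,-0.08,-0.12,-0.4,0],[0,0,-1,-0.08,-0.12,-0.4,0],[0,0,0,0,0,-0.6,0],[0,0,0,0,0,-0.5,0],[0,0,0,0,0,0,0]],
  ],
)

```text
time: 10.45
tool_pos: [0.4804, -0.0476, 0.0926]
tool_rot: [-0.525, 0.527, -0.475, 0.471]
contact_force: [-0.4, 0.6, -0.1]
gripper_width: 0.0
```

```bash
python3 tgt.py -122,-63,92 -6.5,-63,92
```

```text
t 10.45 tcp [ 0.4804 -0.0476  0.0926] yaw -83.98 F [-0.4  0.6 -0.1] w 0.00036688018564446056
tcp in rack [-124.2  -62.9]
-122,-63,92 [ 0.4825 -0.0474  0.092 ] shift/40mm [ 0.05  0.   -0.02]
-6.5,-63,92 [ 0.5974 -0.0352  0.092 ] shift/40mm [ 2.93  0.31 -0.02]
```

carry_out(
  rows=[
    [[0,0,0,0.25,0.03,0,0],[0,0,0,0.2,0.02,0,0],[0,0,0,0.2,0.02,0,0],[0,0,0,0.2,0.02,0,0],[0,0,0,0.2,0.02,0,0]],
  ],
)

```text
time: 10.95
tool_pos: [0.5257, -0.0438, 0.0962]
tool_rot: [0.526, -0.525, 0.473, -0.473]
contact_force: [-1.8, 0.5, 0.7]
gripper_width: -0.0
```

carry_out(
  rows=[
    [[0,0,0,0.1,0.01,0,0],[0,0,0,0,0,0,0]],
  ],
)

```text
time: 11.15
tool_pos: [0.5294, -0.0434, 0.0956]
tool_rot: [0.526, -0.525, 0.473, -0.473]
contact_force: [-0.0, -0.4, -0.3]
gripper_width: -0.0
```

```bash
python3 tgt.py -6.5,-63,92; python3 - <<'E'
from h import *
w=grab_frame("wrist");b=grab_frame("scene");cv2.imwrite("pics/w6.png",w)
crop(b,215,170,415,290,4,"pics/s6a.png")
E
```

```text
t 11.15 tcp [ 0.5294 -0.0434  0.0956] yaw -83.99 F [-0.  -0.4 -0.3] w -0.00023669914486915844
tcp in rack [-75.  -63.9]
-6.5,-63,92 [ 0.5974 -0.0352  0.092 ] shift/40mm [ 1.7   0.2  -0.09]
```

View pics/w6.png

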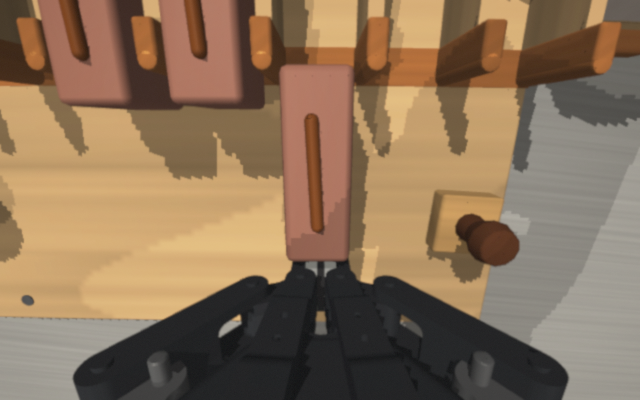

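View pics/s6a.png

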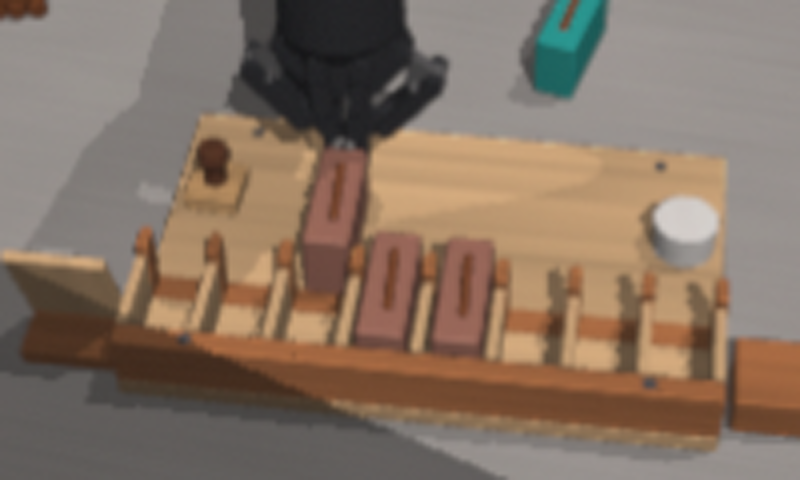

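carry_out(
  rows=[
    [[0,0,0,0.15,0.015,-0.05,0],[0,0,0,0.2,0.025,-0.03,0],[0,0,0,0.2,0.025,0,0],[0,0,0,0.2,0.025,0,0],[0,0,0,0.2,0.025,0,0]],
  ],
)

```text
time: 11.75
tool_pos: [0.5674, -0.0387, 0.0922]
tool_rot: [0.526, -0.525, 0.473, -0.473]
contact_force: [-0.4, -0.1, -0.3]
gripper_width: -0.002
```

carry_out(
  rows=[
    [[0,0,0,0.2,0.025,0,0],[0,0,0,0.2,0.02,0,0],[0,0,0,0.1,0.01,0,0],[0,0,0,0,0,0,0]],
  ],
)

```text
time: 12.15
tool_pos: [0.5874, -0.0366, 0.0925]
tool_rot: [0.526, -0.525, 0.473, -0.473]
contact_force: [-0.3, -0.7, -1.2]
gripper_width: -0.002
```

```bash
python3 tgt.py -6.5,-63,92; python3 - <<'E'
from h import *
w=grab_frame("wrist");b=grab_frame("scene");cv2.imwrite("pics/w7.png",w)
crop(b,215,170,415,290,4,"pics/s7a.png")
E
```

```text
t 12.15 tcp [ 0.5874 -0.0366  0.0925] yaw -83.99 F [-0.3 -0.7 -1.2] w -0.0019100951445739727
tcp in rack [-16.6 -63.3]
-6.5,-63,92 [ 0.5974 -0.0352  0.092 ] shift/40mm [ 0.25  0.03 -0.01]
```

View pics/w7.png

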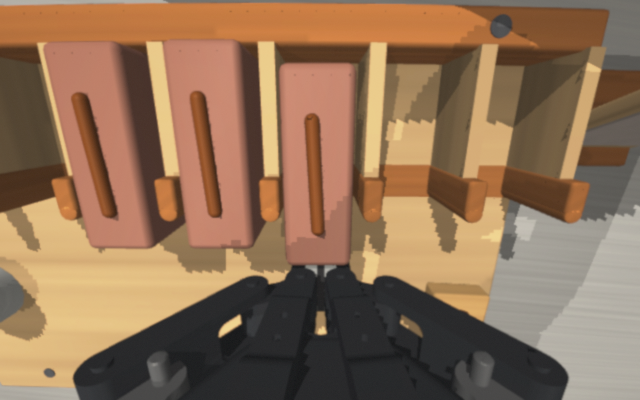

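View pics/s7a.png

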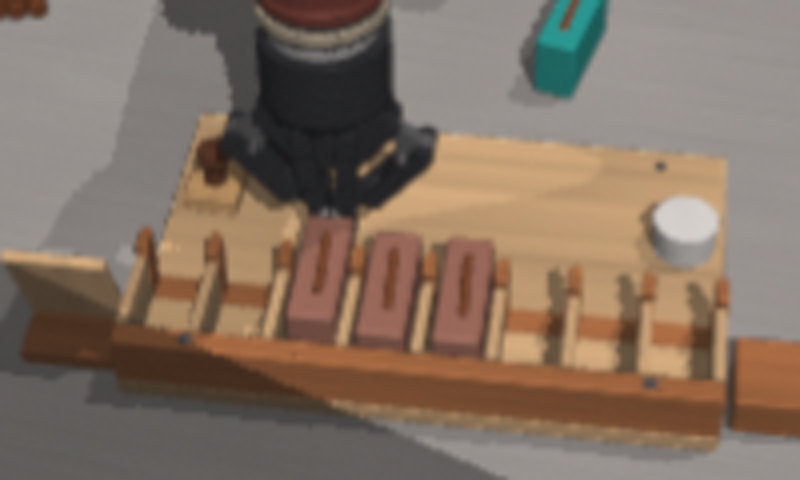

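About 8–9 mm remain. Pushing slowly until the back rail resists.

carry_out(
  rows=[
    [[0,0,0,0.08,0.01,0,0],[0,0,0,0.06,0.01,0,0],[0,0,0,0.03,0,0,0],[0,0,0,0,0,0,0]],
  ],
)

```text
time: 12.65
tool_pos: [0.5935, -0.0358, 0.0924]
tool_rot: [0.526, -0.525, 0.473, -0.473]
contact_force: [-0.1, 0.4, 0.2]
gripper_width: -0.004
```

carry_out(
  rows=[
    [[0,0,0,0.03,0,0,0],[0,0,0,0,0,0,0]],
  ],
)

```text
time: 12.85
tool_pos: [0.5947, -0.0358, 0.0923]
tool_rot: [0.526, -0.525, 0.473, -0.473]
contact_force: [0.9, 0.2, -0.0]
gripper_width: 0.003
```

carry_out(
  rows=[
    [[0,0,0,0.03,0,0,0],[0,0,0,0,0,0,0]],
  ],
)

```text
time: 13.05
tool_pos: [0.5953, -0.0358, 0.0923]
tool_rot: [-0.525, 0.526, -0.474, 0.473]
contact_force: [-4.2, -0.3, 3.5]
gripper_width: 0.004
```

Force rise: rail contact. Check by one more small push and a picture.

carry_out(
  rows=[
    [[0,0,0,0.02,0,0,0],[0,0,0,0,0,0,0]],
  ],
)

```text
time: 13.25
tool_pos: [0.5954, -0.0358, 0.0923]
tool_rot: [-0.525, 0.526, -0.474, 0.472]
contact_force: [-8.5, -0.6, 6.9]
gripper_width: 0.001
```

carry_out(
  rows=[
    [[0,0,0,-0.2,-0.02,0,0],[0,0,0,-0.6,-0.06,0,0],[0,0,0,-0.3,0,0.6,0],[0,0,0,0,0,0.8,0],[0,0,0,0,0,0.5,0]],
  ],
)

```text
time: 13.75
tool_pos: [0.553, -0.0392, 0.1704]
tool_rot: [0.526, -0.525, 0.472, -0.474]
contact_force: [0.7, -0.3, 0.9]
gripper_width: 0.003
```

carry_out(
  rows=[
    [[0,0,0,0,0,0,0],[0,0,0,0,0,0,0]],
  ],
)

```text
time: 13.95
tool_pos: [0.5527, -0.039, 0.1683]
tool_rot: [0.526, -0.525, 0.473, -0.474]
contact_force: [0.2, -0.3, -0.3]
gripper_width: -0.0
```

```bash
python3 tgt.py; python3 - <<'E'
from h import *
w=grab_frame("wrist");b=grab_frame("scene");cv2.imwrite("pics/w8.png",w)
crop(b,215,170,415,290,4,"pics/s8a.png");crop(grab_frame("side"),280,100,430,250,4,"pics/d8a.png")
E
```

```text
t 13.95 tcp [ 0.5527 -0.039   0.1683] yaw -84.0 F [ 0.2 -0.3 -0.3] w -0.00021936991890922
tcp in rack [-51.4 -62. ]
```

View pics/w8.png

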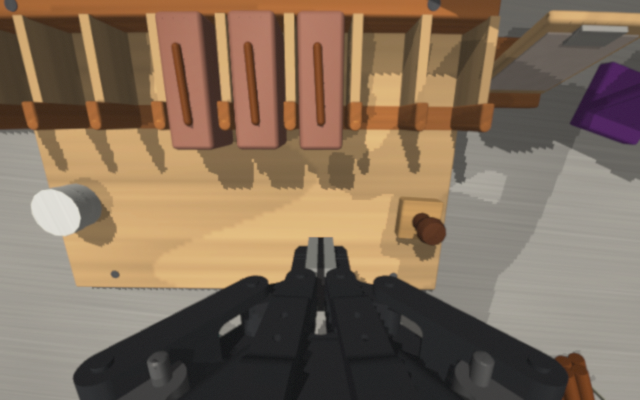

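View pics/s8a.png

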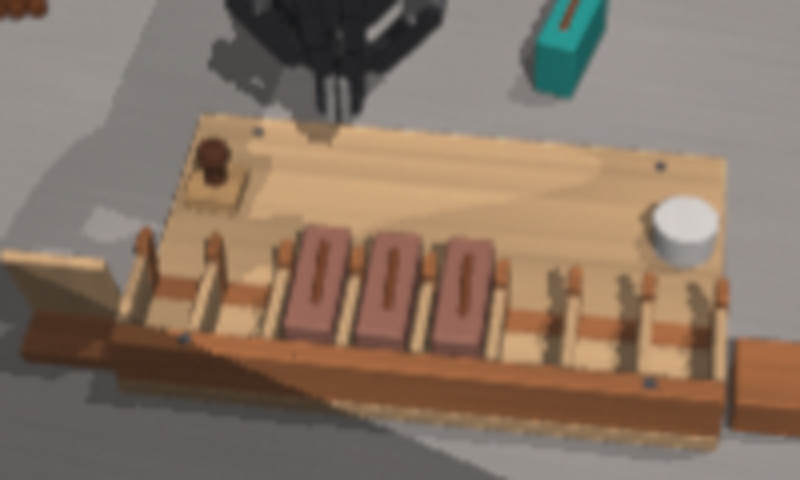

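View pics/d8a.png

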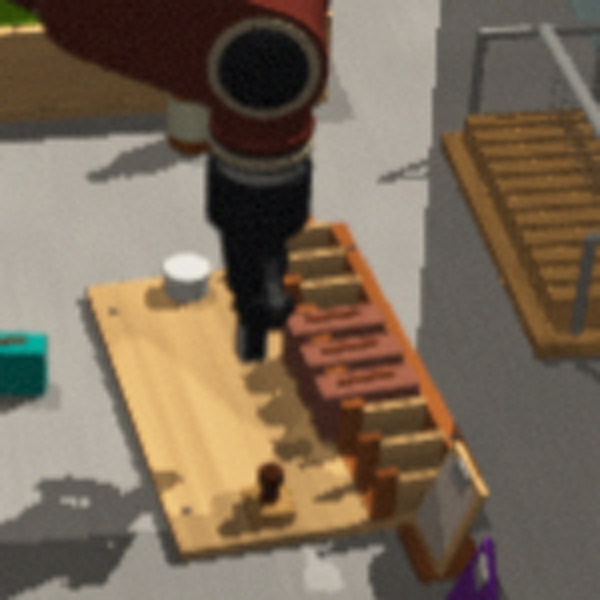

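The bar sits in the third gap from the board's end. Its front end (image row 148) lines up with the two cured bars, it is centred between the teeth, and the arm is clear.

```bash
python3 -c "
from plant import *
print(job_done())"
```

```text
the job is handed in; nothing more can be done
None
```

I pushed the bar fully home into the third gap from the batch board's end and handed the job in at about 14 s of the 54 s allowed.

- **Counting:** The batch board (plywood with the white card, not the purple one) stands at the rack's right (−y) end. I touched the tops of right1, right2 and right3 in that order with the closed fingertips. Each showed about 6–7 N upward at the expected height, before the bar was moved.
- **Pushing:** I slid the bar about 78 mm sideways along the ledge, keeping it standing, with both fingertips low on its side. I then pushed it straight in from behind until the back rail resisted, with the force rising from about 0 to 8.5 N.
- **Last checks:** In the final pictures the bar stands upright and centred in the third gap. Its front end is level with the two cured bars, which are also home. The cured bars, tin and stamp look unmoved, and the gripper is withdrawn and touching nothing.
- **Disagreements:** The wrist and scene cameras differed by about 2–4 mm on where things lay. The contact readings settled it, and no check failed.

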